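Pin the swing stop into its fork

ROBOT

A 6-joint arm with a two-finger parallel gripper is mounted at the origin on the work surface. World frame = base frame: x ahead of the robot, y to its left, z up, the work surface at z = 0. Lengths are in m, angles in rad, forces in N, time in s.
With the tool pointing down it reaches from about 0.375 to 0.9 m from the base axis. Payload 3.1 kg.
Tool frame: the origin (TCP) lies on the centre line of the jaws, within the pads' length; the fingertips stand 14 mm ahead of it and the grasp point (between the pads) lies 5 mm behind it; z points along the fingers, y is the line along which they close (so a half turn about z gives the same grasp; the last joint's range is limited). The gripper opens to 87 mm and grips with 3 to 60 N. Pads are 19 mm wide; open, the fingers measure 117 mm over their backs; the gripper's body (75 mm by 190 mm) begins 51 mm behind the grasp point.
Start: joints at [0.968, 0.527, 1.433, -0, 1.181, -0.178], TCP at [0.258, 0.569, 0.237] pointing down, gripper open.
Joint ranges: [-3.08, 3.08], [-0.75, 2.2], [0.22, 2.44], [-1.43, 4.57], [0, 2.65], [-2.85, 2.85]. Speed limits (rad/s): [2.79, 2.79, 3.14, 3.14, 3.14, 3.14].

INTERFACE

Orientations are given as a unit quaternion [x, y, z, w].
In Python, from rig import robot gives the robot as it stands.
- The arm moves only by the tool move_arm, never from a script. Its argument "commands" is a list of rows, each an object with "hand": the finger opening in cm, from 0 to 8.7; "travel": the shift along the tool's x, y, z in cm, a list of three; "twist": the turn, a rotation vector about the tool's x, y, z in degrees, a list of three. In form: [{"hand": hand, "travel": [dx, dy, dz], "twist": [wx, wy, wz]}, ...]. A call has 1 to 5 rows; each row shifts and turns the commanded pose from where the row before left it, along the tool's axes as they then stand; what a row does not reach is not made up. A row lasts 1/12 s, in which the tool goes at most 41.7 mm and 7.16 degrees, less where a joint would pass 70% of its speed; a pose out of reach is approached as far as the arm can. A call is refused whole if a number of a shift passes 4.17 or a number of a turn 7.16, either way. A call with a gripper value outside its range is refused whole. The fingers move at their own pace and stop on an object; "force" is the grip in N (left out, the last holds). Time passes only in rows, so rows that do not move let the fingers close. It gives the time, the measured TCP pose, the force, the opening and the grip force at its end, in the units of the state.
- robot.get_obs(): the state, without advancing time (a new reading comes with each control period).
- robot.camera(name): name is "scene" or "top"; returns a dict with "frame" (400x640x3 uint8, red, green, blue), "fov_y" (degrees; the focal length in pixels is half the picture's height over the tangent of half this angle, whatever the lens; pixels are square), "cx", "cy" (the principal point, pixels), "k1" (the pictures are not rectified: a ray, as slopes to the right and down, at radius r is drawn at 1 + k1 r^2 times it, then the intrinsics apply), "extrinsics" (4x4, takes a point from camera to world coordinates). Camera axes: x right, y down, z forward; pixel columns grow to the right and rows downward; lengths in m; the calibration is good to about 2 mm. A picture is of the moment at which its call begins. There is no depth.
- robot.hand_in(): hands the job in; it is judged then, once.
The state is a dict: "time": time; "q": joint angles; "joint_velocities": joint speeds; "joint_torque": joint torques, N m; "position": TCP position; "tool_rot": TCP orientation; "ft_force": force on the tool from outside, world axes, zero at the start; "moment": the same for the moment, N m; "grip_width": finger opening in m; "grip_force": force on a finger pad.
Only numpy, scipy, OpenCV 4.12 (cv2) and the standard library are available. Lean on these libraries where they do the work, as an engineer would, in place of code of your own. Each camera call takes 0.05 s, during which the arm holds its last target. There are 200 camera calls.

TASK

The swing stop of this woodworker's bench has its steel lug lying in the fork of the bracket with all holes in line. Take the long headed pin out of the wooden rack and push it down through the fork and lug until it is fully home, its head down on the fork, then let go. Leave the short pin and the plain dowel standing in the rack.

Things in the scene. Friction and masses are not known exactly. Their poses are not given: they have to be found in the camera images.
- pin: Long headed pin standing in the rack: 16 mm steel shank 70 mm long, its last 14 mm tapering to an 8 mm nose; upright cylindrical brown wooden head 34 mm across, 40 mm high, thin steel collar at its foot; 0.1 to 0.25 kg. Origin: centre of the nose's end, 10 mm above the bench at the start; z runs up the shank (head from z = 70 to 110 mm, so its top starts 120 mm above the bench).
- short_pin: Wrong pin, to be left: same head and shank diameter, shank only 38 mm long, head top 88 mm above the bench. Origin: centre of the nose; z up. The rack: fixed dark wooden block 70 x 240 x 44 mm high with three upright sockets (34 mm deep, 17 mm wide) 80 mm apart in a row along its length; pin, short pin and dowel stand in them in any order, so a line through two of them is the row.
- dowel: A plain headless pale wooden rod, to be left: 16 mm across, 104 mm long, standing in the rack with its top 114 mm above the bench. Origin: centre of its lower end; z up.
- bracket: Fixed steel fork: two level 56 x 60 mm cheeks, tops 50 and 82 mm above the bench, web on +y, nothing higher. Between them the lug of a fixed wooden arm leaving to -y (under 83 mm high). 23 mm upright holes in line. Origin: on the holes' axis at bench height, z up. Pin home: head on upper cheek, nose at z = 12 mm. A spring plunger in the lower cheek rubs: the last 25 mm need a 5 to 15 N push.
There are look-alikes about, which are no part of the job. What is shaped like the pin but pink, turquoise or white is not meant.

How it is judged:
At the end, for the whole second after the job is handed in: The long pin is through the fork and lug and at rest: its nose is within 12 mm of the holes' axis and its head no more than 6 mm above the upper cheek, upright within 10 degrees. The short pin and the dowel still stand in the rack, within 30 mm of where they were and within 17 degrees of upright (z of pin in the frame of bracket between 0.004 and 0.018 m and horizontal distance between pin and bracket below 0.012 m and angle between pin's own z axis and vertical below 0.17 rad and linear speed of pin below 0.02 m/s and distance of each of short_pin, dowel from where it was at the start of the episode below 0.03 m and angle between each of short_pin, dowel's own z axis and vertical below 0.3 rad); the robot touches nothing.
It fails at once if the short pin or the dowel is taken out of the rack (distance of any of short_pin, dowel from where it was at the start of the episode above 0.03 m).
It also fails if it takes over 42 s, if anything falls off the work surface, if the arm or the gripper's body presses on something with over 40 N, if the wrist force passes 120 N, or if a joint passes its speed limit or range.

## Working session

There is one attempt and no reset: what is moved stays moved. The work goes in short steps, Python scripts to look and compute and a tool call to move; the robot and the scene stay as the last step left them, time stands still between calls to the robot, and variables do not carry over. Pictures are saved under pics/ and viewed, at most 10 in all, crops included, and the job is handed in when it is done.

Besides the shell and the picture viewer there is one more tool, called after "Emit:" as name([rows], argument=value, ...), one row to a line, values as JSON. move_arm: Moves the arm, as the interface text tells. Its arguments: {"type":"object","properties":{"commands":{"type":"array"},"force":{"type":"number"}},"required":["commands"]}

```bash
mkdir -p pics
python3 - <<'E'
from rig import robot
import cv2,numpy as np,pickle
d={}
for n in("scene","top"):
    c=robot.camera(n);d[n]=c;cv2.imwrite(f"pics/{n}0.png",c["frame"][:,:,::-1])
    print(n,c["fov_y"],c["cx"],c["cy"],c["k1"],np.round(c["extrinsics"],3).tolist())
pickle.dump(d,open("d0.pkl","wb"))
o=robot.get_obs();print(o)
E
```

```text
scene 53.19782185013607 317.6789685650202 197.51974529242972 -0.031042287276775053 [[-0.8, 0.425, -0.423, 0.797], [0.599, 0.544, -0.587, 0.522], [-0.019, -0.723, -0.69, 0.545], [0.0, 0.0, 0.0, 1.0]]
top 44.12037784078778 319.83516163991226 199.08973952040515 -0.07037504219024673 [[-0.006, -0.99, 0.138, 0.33], [-1.0, 0.008, 0.011, 0.096], [-0.011, -0.138, -0.99, 1.046], [0.0, 0.0, 0.0, 1.0]]
{'time': 0.1, 'q': array([ 9.67527390e-01,  5.28415548e-01,  1.43376897e+00, -1.91056479e-06,
        1.18140728e+00, -1.78490599e-01]), 'joint_velocities': array([-0.0004283 , -0.00053956, -0.00109934,  0.00015369,  0.00055326,
        0.00102888]), 'joint_torque': array([-8.10281963e-04, -4.40986741e+01, -1.77151698e+01,  6.34250930e-02,
        5.34228596e-02, -5.91327921e-05]), 'position': array([0.25717732, 0.56894054, 0.2356451 ]), 'tool_rot': array([ 2.10795523e-01,  9.77529666e-01, -9.24517534e-04, -3.80023137e-04]), 'ft_force': array([ 0.42664599, -0.16776584, -0.2784386 ]), 'moment': array([-0.03556002,  0.00683645, -0.045599  ]), 'grip_force': 0.0, 'grip_width': 0.08732517150733561}
```

View pics/scene0.png

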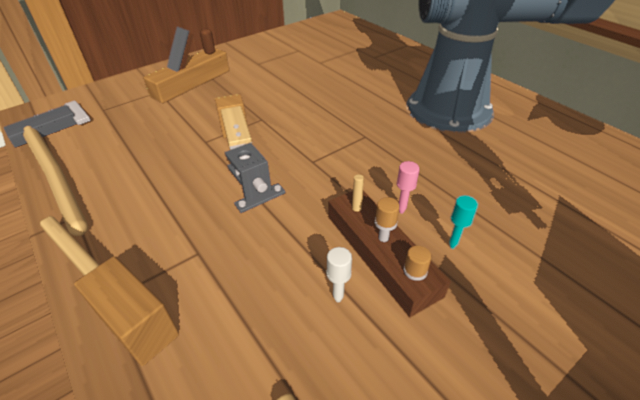

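View pics/top0.png

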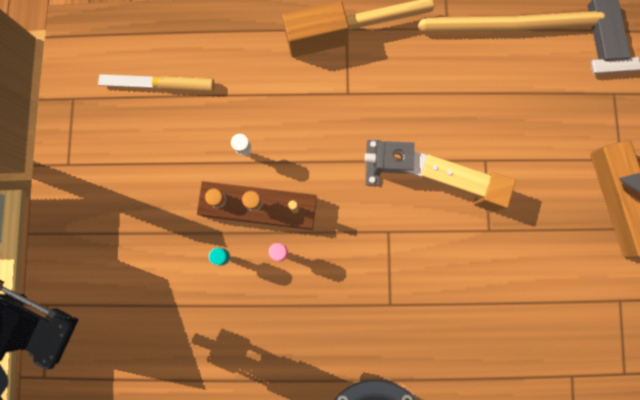

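The scene picture shows the following:
- **Brown heads:** one at (387,212) with its shank showing, and one at (418,262) sitting low on the rack. In top they are at (251,200) and (214,197).
- **Other look-alikes:** dowel (358,192), pink (408,175), turquoise (464,211) and white (339,262).
- **Fork hole:** scene (245,157), top (399,155).

I choose the middle brown one as the long pin. Next I check it in a crop and by measuring head heights.

```bash
cat > h.py <<'E'
import numpy as np,cv2
def ray(c,u,v):
    f=200/np.tan(np.radians(c["fov_y"]/2));K=np.array([[f,0,c["cx"]],[0,f,c["cy"]],[0,0,1]])
    p=cv2.undistortPoints(np.array([[[u,v]]],float),K,np.array([c["k1"],0,0,0]))[0,0]
    E=np.array(c["extrinsics"]);return E[:3,3],E[:3,:3]@np.r_[p,1]
def plane(c,uv,z):
    o,d=ray(c,*uv);return o+d*(z-o[2])/d[2]
def tri(c1,a,c2,b):
    o1,d1=ray(c1,*a);o2,d2=ray(c2,*b)
    s=np.linalg.lstsq(np.c_[d1,-d2],o2-o1,rcond=None)[0];p,q=o1+s[0]*d1,o2+s[1]*d2
    return (p+q)/2,np.linalg.norm(p-q)
def proj(c,P):
    f=200/np.tan(np.radians(c["fov_y"]/2));E=np.linalg.inv(c["extrinsics"]);p=E[:3,:3]@P+E[:3,3];s=p[:2]/p[2]
    return s*(1+c["k1"]*(s@s))*f+[c["cx"],c["cy"]]
E
python3 - <<'E'
import pickle,cv2,numpy as np
from h import *
d=pickle.load(open("d0.pkl","rb"));s,t=d["scene"],d["top"]
A=cv2.resize(s["frame"][150:290,330:470],(560,560)[::1],interpolation=cv2.INTER_CUBIC)[:300*2]
cv2.imwrite("pics/cropA.png",A[:,:,::-1])
B=cv2.resize(t["frame"][130:230,190:320],None,fx=4,fy=4,interpolation=cv2.INTER_CUBIC)
C=cv2.resize(t["frame"][130:200,355:445],None,fx=4,fy=4,interpolation=cv2.INTER_CUBIC)
D=cv2.resize(s["frame"][130:220,220:300],None,fx=3,fy=3,interpolation=cv2.INTER_CUBIC)
M=np.zeros((400+280,800,3),np.uint8)
M=np.zeros((580,800,3),np.uint8);M[:280,:360]=C;M[:270,400:640]=D
B=cv2.resize(t["frame"][165:235,190:320],None,fx=4,fy=4,interpolation=cv2.INTER_CUBIC);M[290:570,:520]=B
cv2.imwrite("pics/cropB.png",M[:,:,::-1])
print(tri(s,(387,212),t,(251,200)),tri(s,(418,262),t,(214,197)))
print(plane(t,(399,155),.082),plane(s,(245,157),.082))
E
```

```text
(array([0.46164046, 0.23829663, 0.10332482]), np.float64(0.0016923980141524465)) (array([0.47250036, 0.31854668, 0.07016003]), np.float64(0.000492858867575764))
[ 0.55248388 -0.0526048   0.082     ] [ 0.55564942 -0.04536886  0.082     ]
```

View pics/cropA.png

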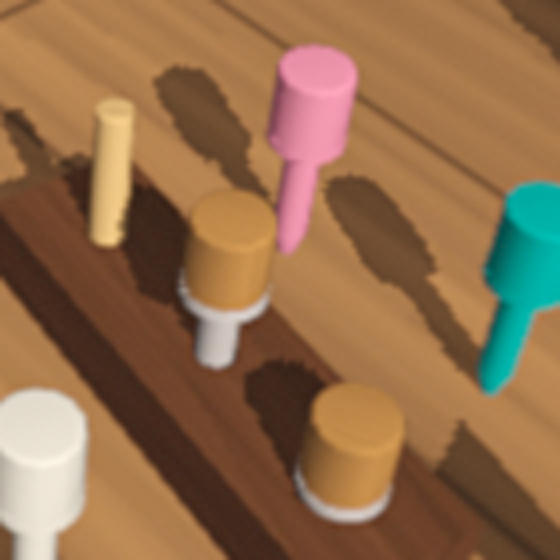

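View pics/cropB.png

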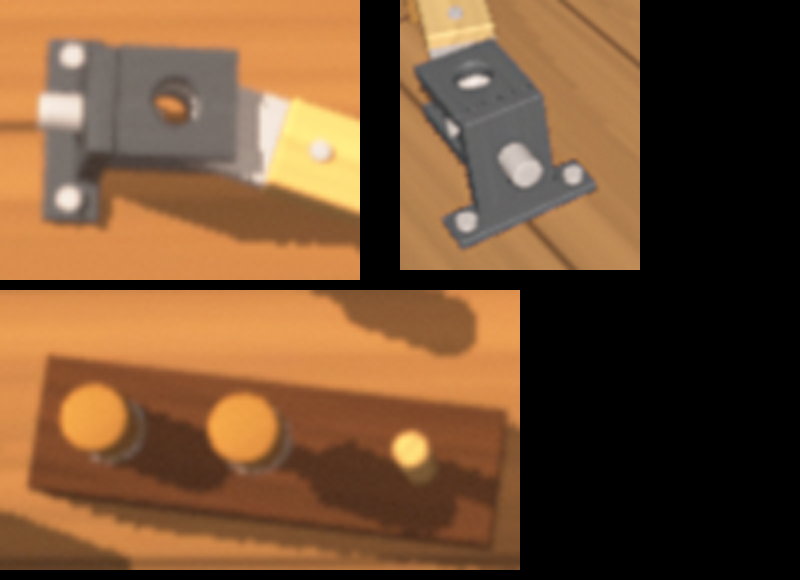

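The crop confirms it. The middle brown head (scene 387.6,202.6; top 250.4,199.1) shows a long shank above the rack, while the other brown pin's collar sits on the rack. Next I refine the hole, since the two views disagree by 7 mm.

Run:
```python
import pickle,cv2,numpy as np
from h import *
d=pickle.load(open("d0.pkl","rb"));s,t=d["scene"],d["top"]
np.set_printoptions(precision=4,suppress=True)
for n,a,b,z in(("pin",(387.6,202.6),(250.4,199.1),.12),("short",(418.9,252.6),(212.9,196.2),.088),("dowel",(358.4,176.4),(292.4,204.2),.114),("hole",(244.3,156.7),(398.9,155.1),.082)):
    print(n,tri(s,a,t,b),plane(s,a,z),plane(t,b,z))
# orange tops blob in top; hole blobs
g={k:cv2.cvtColor(c["frame"],cv2.COLOR_RGB2HSV) for k,c in d.items()}
# hole: non-dark/other pixels enclosed by steel
for k,(u,v) in(("top",(399,155)),("scene",(244,157))):
    f=g[k][v-14:v+15,u-14:u+15]; print(k);print(f[6:24,3:26,2])
# projection of true hole rim & corners guesses
P=plane(t,(398.9,155.1),.082);print(proj(s,P))
```

```text
pin (array([0.4609, 0.2365, 0.1217]), np.float64(0.0020937080540188095)) [0.4603 0.2346 0.12  ] [0.4605 0.2376 0.12  ]
short (array([0.4716, 0.3161, 0.089 ]), np.float64(0.0013485577430001493)) [0.4714 0.3152 0.088 ] [0.4714 0.3169 0.088 ]
dowel (array([0.451 , 0.1577, 0.1153]), np.float64(0.0007405254272498869)) [0.4502 0.1563 0.114 ] [0.4509 0.1581 0.114 ]
hole (array([ 0.5535, -0.0532,  0.0769]), np.float64(0.00015352173877921076)) [ 0.5562 -0.047   0.082 ] [ 0.5523 -0.0524  0.082 ]
top
[[117 119 118 119 118 117 117 117 117 116 115 116 116 117 117 117 118 117
  117 118 117 117 117]
 [119 119 118 118 119 118 116 115 111 110 107 109 110 113 116 118 118 117
  117 117 119 118 118]
 [118 118 117 118 116 117 112 107  99  96  92  94  97 103 109 116 118 117
  117 119 119 117 119]
 [118 116 118 116 117 113 104  96  93  97  95  96  92  95 105 112 117 118
  118 119 119 117 120]
 [117 116 117 119 114 107  97  96 101 107 108 109 106 104 104 110 115 118
  118 118 118 118 119]
 [117 118 118 118 111 101  98 104 103 104 104 108 113 117 112 110 114 118
  118 119 117 117 119]
 [119 118 118 117 109 1
[... 2214 characters left out ...]

 [ 98  97  97  98  98  96  96  96  96  97  95  95  94  93  94  95  99 100
  101 100 100  98  99]
 [ 98 100  97  97  96  98  98  96  96  94  93  94  96  96  96  97  98 100
  101  96  95  98  99]
 [ 92  98  98  98  97  96  97  97  97  98  96  97  96  97  96  97  97 100
   99  89  86  92  97]
 [ 81  92  98  98  97  97  97  97  99  97  97  99  97  96  94  96  99 100
  101  95  92  95  98]
 [ 67  81  93  99  98  97  96  97  98  99  99  98  97  95  90  92  97  98
   99 100  99 100 101]
 [ 69  70  84  96 100  99  98  96  96  96  99 100  96  97  97  97  99  99
  100 101 102 106 108]
 [ 78  67  71  88  97  98  98  96  96  89  95 104 101  99  99 100 100 102
  102 105 108 115 117]]
[244.7374 154.5383]
```

Judging the rim by its far edge, the hole centre is at scene (244.2,154.7) and top (398.6,154.6), i.e. about (0.552,−0.052). The pin is at (0.4608,0.2367); the row spacing checks at 80 mm. I turn the wrist so the jaws close across the row.

Emit:
move_arm([
  {"hand": 8.7, "travel": [0, 0, 0], "twist": [0, 0, 7]},
  {"hand": 8.7, "travel": [0, 0, 0], "twist": [0, 0, 7]},
  {"hand": 8.7, "travel": [0, 0, 0], "twist": [0, 0, 7]},
  {"hand": 8.7, "travel": [0, 0, 0], "twist": [0, 0, 7]},
  {"hand": 8.7, "travel": [0, 0, 0], "twist": [0, 0, 7]},
], force=50)

```text
time: 0.52
position: [0.2573, 0.5691, 0.2359]
tool_rot: [0.498, 0.867, -0.001, -0.0]
ft_force: [-0.7, 0.3, 0.4]
grip_width: 0.0867
grip_force: 0.0
```

Emit:
move_arm([
  {"hand": 8.7, "travel": [0, 0, 0], "twist": [0, 0, 7]},
  {"hand": 8.7, "travel": [0, 0, 0], "twist": [0, 0, 7]},
  {"hand": 8.7, "travel": [0, 0, 0], "twist": [0, 0, 7]},
  {"hand": 8.7, "travel": [0, 0, 0], "twist": [0, 0, 7]},
  {"hand": 8.7, "travel": [0, 0, 0], "twist": [0, 0, 7]},
])

```text
time: 0.93
position: [0.2573, 0.5691, 0.2359]
tool_rot: [0.735, 0.678, -0.001, 0.0]
ft_force: [-1.0, -0.1, 0.2]
grip_width: 0.0868
grip_force: 0.0
```

```bash
cat > go.py <<'E'
import sys,numpy as np,pickle
from rig import robot
from h import *
from scipy.spatial.transform import Rotation as R
def go(x,y,z,yaw=None):
    o=robot.get_obs();r=R.from_quat(o["tool_rot"]);p=o["position"]
    Y=r.as_matrix()[:,1];print("t",o["time"],"p",np.round(p,4),"yaw_y",np.degrees(np.arctan2(Y[1],Y[0])).round(2),"tilt z",r.as_matrix()[:,2].round(3),"F",o["ft_force"].round(1),"w",o["grip_width"])
    print("tool delta cm",(r.inv().apply(np.array([x,y,z])-p)*100).round(2))
if __name__=="__main__": go(*map(float,sys.argv[1:4]))
E
python3 go.py .4608 .2367 .237; python3 -c "
import pickle
from h import *
d=pickle.load(open('d0.pkl','rb'));s,t=d['scene'],d['top']
a,b=(244.2,154.7),(398.6,154.6);print(tri(s,a,t,b),plane(s,a,.082),plane(t,b,.082))"
```

```text
t 0.9333 p [0.2573 0.5691 0.2359] yaw_y -4.69 tilt z [-0.001 -0.001 -1.   ] F [-1.  -0.1  0.2] w 0.08680127955642747
tool delta cm [-31.47  23.    -0.08]
(array([ 0.55340498, -0.05190029,  0.08240102]), np.float64(0.00044774073127402074)) [ 0.55333893 -0.05259546  0.082     ] [ 0.55330709 -0.05182912  0.082     ]
```

Hole measured at (0.5533,−0.0522,0.0824), and both views now agree.

Emit:
move_arm([
  {"hand": 8.7, "travel": [-3.1, 2.3, 0], "twist": [0, 0, 0]},
  {"hand": 8.7, "travel": [-3.1, 2.3, 0], "twist": [0, 0, 0]},
  {"hand": 8.7, "travel": [-3.1, 2.3, 0], "twist": [0, 0, 0]},
  {"hand": 8.7, "travel": [-3.1, 2.3, 0], "twist": [0, 0, 0]},
  {"hand": 8.7, "travel": [-3.1, 2.3, 0], "twist": [0, 0, 0]},
])

```text
time: 1.35
position: [0.3607, 0.4046, 0.2362]
tool_rot: [0.733, 0.68, -0.0, -0.0]
ft_force: [0.2, 0.5, -0.4]
grip_width: 0.0872
grip_force: 0.0
```

Emit:
move_arm([
  {"hand": 8.7, "travel": [-3.1, 2.3, 0], "twist": [0, 0, 0]},
  {"hand": 8.7, "travel": [-3.1, 2.3, 0], "twist": [0, 0, 0]},
  {"hand": 8.7, "travel": [-3.1, 2.3, 0], "twist": [0, 0, 0]},
  {"hand": 8.7, "travel": [-3.1, 2.3, 0], "twist": [0, 0, 0]},
  {"hand": 8.7, "travel": [0, 0, 0], "twist": [0, 0, 2.6]},
])

```text
time: 1.77
position: [0.4468, 0.2704, 0.2364]
tool_rot: [0.751, 0.66, 0.0, 0.002]
ft_force: [-0.9, 0.3, 0.1]
grip_width: 0.087
grip_force: 0.0
```

```bash
python3 go.py .4608 .2367 .101
```

```text
t 1.7667 p [0.4468 0.2704 0.2364] yaw_y -7.33 tilt z [ 0.002 -0.002 -1.   ] F [-0.9  0.3  0.1] w 0.08696921635614749
tool delta cm [-3.14  1.78 13.55]
```

Emit:
move_arm([
  {"hand": 8.7, "travel": [-3.1, 1.8, 0], "twist": [0, 0, 0]},
  {"hand": 8.7, "travel": [0, 0, 2], "twist": [0, 0, 0]},
  {"hand": 8.7, "travel": [0, 0, 0], "twist": [0, 0, 0]},
  {"hand": 8.7, "travel": [0, 0, 0], "twist": [0, 0, 0]},
])

```text
time: 2.1
position: [0.4559, 0.2422, 0.2156]
tool_rot: [0.749, 0.663, -0.002, -0.001]
ft_force: [-0.2, -0.1, -0.8]
grip_width: 0.0874
grip_force: 0.0
```

```bash
python3 go.py .4608 .2367 .101
```

```text
t 2.1 p [0.4559 0.2422 0.2156] yaw_y -6.99 tilt z [-0.004 -0.001 -1.   ] F [-0.2 -0.1 -0.8] w 0.08741159846704843
tool delta cm [-0.47  0.6  11.46]
```

Emit:
move_arm([
  {"hand": 8.7, "travel": [-0.5, 0.6, 0], "twist": [0, 0, 0]},
  {"hand": 8.7, "travel": [0, 0, 2], "twist": [0, 0, 0]},
  {"hand": 8.7, "travel": [0, 0, 2], "twist": [0, 0, 0]},
  {"hand": 8.7, "travel": [0, 0, 1], "twist": [0, 0, 0]},
  {"hand": 8.7, "travel": [0, 0, 0], "twist": [0, 0, 0]},
])

```text
time: 2.52
position: [0.461, 0.2371, 0.165]
tool_rot: [0.748, 0.663, -0.002, -0.001]
ft_force: [-0.4, -0.5, -0.2]
grip_width: 0.0873
grip_force: 0.0
```

```bash
python3 go.py .4608 .2367 .101
```

```text
t 2.5167 p [0.461  0.2371 0.165 ] yaw_y -6.87 tilt z [-0.004 -0.001 -1.   ] F [-0.4 -0.5 -0.2] w 0.08729453101561244
tool delta cm [-0.03  0.01  6.4 ]
```

Emit:
move_arm([
  {"hand": 8.7, "travel": [0, 0, 2], "twist": [0, 0, 0]},
  {"hand": 8.7, "travel": [0, 0, 2], "twist": [0, 0, 0]},
  {"hand": 8.7, "travel": [0, 0, 1.5], "twist": [0, 0, 0]},
  {"hand": 8.7, "travel": [0, 0, 0.9], "twist": [0, 0, 0]},
  {"hand": 8.7, "travel": [0, 0, 0], "twist": [0, 0, 0]},
])

```text
time: 2.93
position: [0.4618, 0.2371, 0.1017]
tool_rot: [0.748, 0.663, -0.001, -0.0]
ft_force: [0.9, -0.4, 1.0]
grip_width: 0.0873
grip_force: 0.0
```

Emit:
move_arm([
  {"hand": 4, "travel": [0, 0, 0], "twist": [0, 0, 0]},
  {"hand": 4, "travel": [0, 0, 0], "twist": [0, 0, 0]},
  {"hand": 4, "travel": [0, 0, 0], "twist": [0, 0, 0]},
  {"hand": 4, "travel": [0, 0, 0], "twist": [0, 0, 0]},
  {"hand": 4, "travel": [0, 0, 0], "twist": [0, 0, 0]},
])

```text
time: 3.35
position: [0.4627, 0.2371, 0.1033]
tool_rot: [0.749, 0.663, 0.001, 0.0]
ft_force: [0.7, -0.4, 0.0]
grip_width: 0.0618
grip_force: 0.0
```

Emit:
move_arm([
  {"hand": 2.5, "travel": [0, 0, 0], "twist": [0, 0, 0]},
  {"hand": 2.5, "travel": [0, 0, 0], "twist": [0, 0, 0]},
  {"hand": 2.5, "travel": [0, 0, 0], "twist": [0, 0, 0]},
  {"hand": 2.5, "travel": [0, 0, 0], "twist": [0, 0, 0]},
  {"hand": 2.5, "travel": [0, 0, 0], "twist": [0, 0, 0]},
], force=50)

```text
time: 3.77
position: [0.4623, 0.2369, 0.1026]
tool_rot: [0.749, 0.663, -0.0, -0.0]
ft_force: [0.1, 0.0, 0.4]
grip_width: 0.0327
grip_force: 50.0
```

Gripped at 33 mm with 50 N. Now I lift.

Emit:
move_arm([
  {"hand": 2.5, "travel": [0, 0, -1], "twist": [0, 0, 0]},
  {"hand": 2.5, "travel": [0, 0, -2], "twist": [0, 0, 0]},
  {"hand": 2.5, "travel": [0, 0, -2.5], "twist": [0, 0, 0]},
  {"hand": 2.5, "travel": [0, 0, -2.5], "twist": [0, 0, 0]},
  {"hand": 2.5, "travel": [0, 0, -2.5], "twist": [0, 0, 0]},
])

```text
time: 4.18
position: [0.4616, 0.2368, 0.2088]
tool_rot: [0.749, 0.663, -0.001, -0.0]
ft_force: [-0.3, 0.4, -1.2]
grip_width: 0.0327
grip_force: 50.0
```

Emit:
move_arm([
  {"hand": 2.5, "travel": [0, 0, -2.5], "twist": [0, 0, 0]},
  {"hand": 2.5, "travel": [0, 0, 0], "twist": [0, 0, 0]},
  {"hand": 2.5, "travel": [0, 0, 0], "twist": [0, 0, 0]},
])

```text
time: 4.43
position: [0.4628, 0.2371, 0.2342]
tool_rot: [0.749, 0.663, 0.002, 0.001]
ft_force: [0.2, -0.9, -1.8]
grip_width: 0.0331
grip_force: 50.0
```

```bash
python3 go.py .5533 -.0522 .23
python3 - <<'E'
from rig import robot
import cv2,numpy as np
a=robot.camera("scene")["frame"];b=robot.camera("top")["frame"]
cv2.imwrite("pics/lift.png",cv2.resize(np.vstack([a[:300,180:580],b[80:280,150:550]]),(480,600))[:,:,::-1])
E
```

```text
t 4.4333 p [0.4628 0.2371 0.2342] yaw_y -6.93 tilt z [ 0.003  0.001 -1.   ] F [ 0.2 -0.9 -1.8] w 0.033055478694694
tool delta cm [-27.63  12.47   0.43]
```

View pics/lift.png

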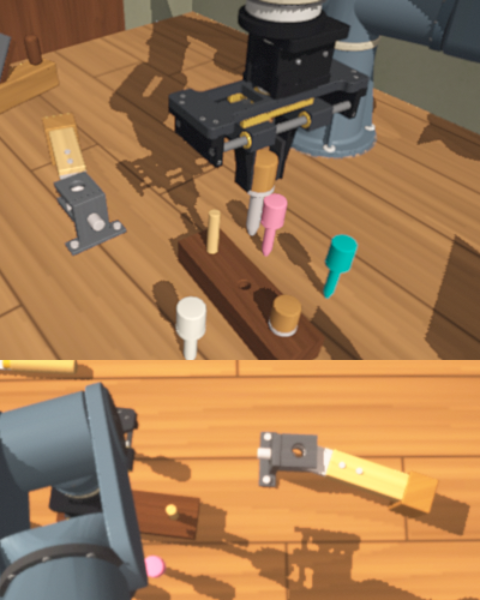

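The pin (265,195 in this picture) is held upright and clear of the rack; the dowel and the short pin still stand. Next I carry it to the hole.

Emit:
move_arm([
  {"hand": 2.5, "travel": [-1.5, 1.2, 0], "twist": [0, 0, 0]},
  {"hand": 2.5, "travel": [-2.5, 1.3, 0], "twist": [0, 0, 0]},
  {"hand": 2.5, "travel": [-2.5, 1.3, 0], "twist": [0, 0, 0]},
  {"hand": 2.5, "travel": [-2.5, 1.3, 0], "twist": [0, 0, 0]},
  {"hand": 2.5, "travel": [-2.5, 1.1, 0], "twist": [0, 0, 0]},
])

```text
time: 4.95
position: [0.5093, 0.1141, 0.2307]
tool_rot: [0.748, 0.663, -0.002, -0.001]
ft_force: [-0.3, 0.5, -1.3]
grip_width: 0.0327
grip_force: 50.0
```

Emit:
move_arm([
  {"hand": 2.5, "travel": [-2.5, 1.1, 0], "twist": [0, 0, 0]},
  {"hand": 2.5, "travel": [-2.5, 1.1, 0], "twist": [0, 0, 0]},
  {"hand": 2.5, "travel": [-2.5, 1.1, 0], "twist": [0, 0, 0]},
  {"hand": 2.5, "travel": [-2.5, 1.1, 0], "twist": [0, 0, 0]},
  {"hand": 2.5, "travel": [-2.5, 1.1, 0], "twist": [0, 0, 0]},
])

```text
time: 5.37
position: [0.5483, -0.0165, 0.2305]
tool_rot: [0.749, 0.663, -0.001, -0.002]
ft_force: [0.6, 0.3, -2.3]
grip_width: 0.0331
grip_force: 50.0
```

Emit:
move_arm([
  {"hand": 2.5, "travel": [-2.0, 0.6, 0], "twist": [0, 0, 0]},
  {"hand": 2.5, "travel": [-1, 0, 0], "twist": [0, 0, 0]},
  {"hand": 2.5, "travel": [0, 0, 0], "twist": [0, 0, 0]},
  {"hand": 2.5, "travel": [0, 0, 0], "twist": [0, 0, 0]},
])

```text
time: 5.7
position: [0.5504, -0.0454, 0.2313]
tool_rot: [0.749, 0.663, -0.001, -0.002]
ft_force: [0.7, 0.5, -1.1]
grip_width: 0.033
grip_force: 50.0
```

```bash
python3 go.py .5533 -.0522 .19
```

```text
t 5.7 p [ 0.5504 -0.0454  0.2313] yaw_y -7.01 tilt z [-0.003  0.002 -1.   ] F [ 0.7  0.5 -1.1] w 0.03295555987552842
tool delta cm [-0.65  0.38  4.13]
```

Emit:
move_arm([
  {"hand": 2.5, "travel": [-0.65, 0.4, 0], "twist": [0, 0, 0]},
  {"hand": 2.5, "travel": [0, 0, 1.5], "twist": [0, 0, 0]},
  {"hand": 2.5, "travel": [0, 0, 1.5], "twist": [0, 0, 0]},
  {"hand": 2.5, "travel": [0, 0, 0.8], "twist": [0, 0, 0]},
  {"hand": 2.5, "travel": [0, 0, 0], "twist": [0, 0, 0]},
])

```text
time: 6.12
position: [0.5534, -0.0515, 0.1927]
tool_rot: [0.748, 0.664, -0.001, -0.002]
ft_force: [-0.6, 0.3, -1.3]
grip_width: 0.033
grip_force: 50.0
```

```bash
python3 go.py .5533 -.0522 .19
python3 - <<'E'
from rig import robot
import cv2,numpy as np
from h import *
c=robot.camera("scene");a=c["frame"];p=robot.get_obs()["position"]
nz=p[2]-.1026+.010
print(nz,proj(c,np.r_[p[:2],nz]),proj(c,np.array([.5533,-.0522,.082])),proj(c,np.r_[p[:2],nz+.07]))
cv2.imwrite("pics/pre.png",cv2.resize(a[80:220,180:320],(600,600),interpolation=cv2.INTER_CUBIC)[:,:,::-1])
E
```

```text
t 6.1167 p [ 0.5534 -0.0515  0.1927] yaw_y -6.86 tilt z [-0.005  0.002 -1.   ] F [-0.6  0.3 -1.3] w 0.032989643104344865
tool delta cm [-0.07 -0.    0.27]
0.10111025235065636 [242.50657254 146.92881169] [244.31961241 154.79196816] [236.60438376 114.56655911]
```

View pics/pre.png

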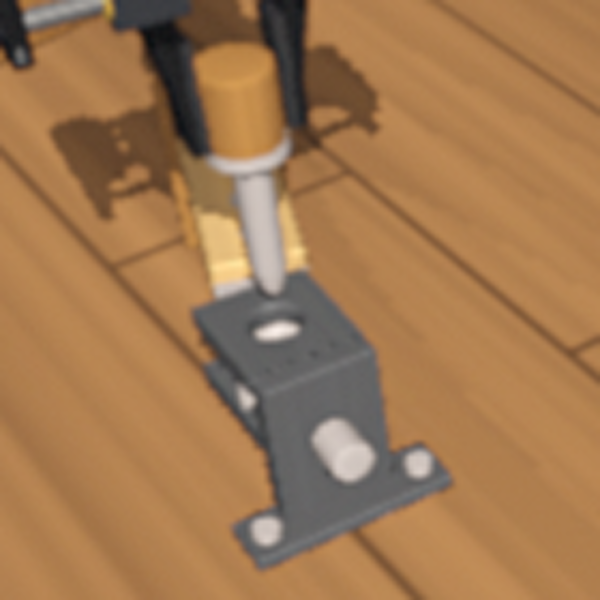

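The nose is at pixel (243.0,147.2) and the prediction was (242.5,146.9). It is within 1 mm of the axis, just above the hole. Lowering.

Emit:
move_arm([
  {"hand": 2.5, "travel": [0, 0, 1], "twist": [0, 0, 0]},
  {"hand": 2.5, "travel": [0, 0, 1], "twist": [0, 0, 0]},
  {"hand": 2.5, "travel": [0, 0, 1], "twist": [0, 0, 0]},
  {"hand": 2.5, "travel": [0, 0, 0.5], "twist": [0, 0, 0]},
  {"hand": 2.5, "travel": [0, 0, 0], "twist": [0, 0, 0]},
], force=60)

```text
time: 6.58
position: [0.5539, -0.0526, 0.1578]
tool_rot: [0.749, 0.663, -0.001, -0.001]
ft_force: [0.4, -0.2, -1.8]
grip_width: 0.0329
grip_force: 60.0
```

```bash
python3 go.py .5533 -.0522 .1046
```

```text
t 6.5833 p [ 0.5539 -0.0526  0.1578] yaw_y -6.95 tilt z [-0.003  0.001 -1.   ] F [ 0.4 -0.2 -1.8] w 0.03293935926563938
tool delta cm [ 0.03 -0.04  5.32]
```

No contact forces, so it is in the hole. I lower it further.

Emit:
move_arm([
  {"hand": 2.5, "travel": [0, 0, 1], "twist": [0, 0, 0]},
  {"hand": 2.5, "travel": [0, 0, 1], "twist": [0, 0, 0]},
  {"hand": 2.5, "travel": [0, 0, 0.7], "twist": [0, 0, 0]},
  {"hand": 2.5, "travel": [0, 0, 0.5], "twist": [0, 0, 0]},
  {"hand": 2.5, "travel": [0, 0, 0], "twist": [0, 0, 0]},
])

```text
time: 7.0
position: [0.5544, -0.053, 0.1263]
tool_rot: [0.749, 0.663, -0.001, -0.001]
ft_force: [-0.6, -0.0, -1.7]
grip_width: 0.0328
grip_force: 60.0
```

Emit:
move_arm([
  {"hand": 2.5, "travel": [0, 0, 0.5], "twist": [0, 0, 0]},
  {"hand": 2.5, "travel": [0, 0, 0.5], "twist": [0, 0, 0]},
  {"hand": 2.5, "travel": [0, 0, 0.4], "twist": [0, 0, 0]},
  {"hand": 2.5, "travel": [0, 0, 0], "twist": [0, 0, 0]},
])

```text
time: 7.33
position: [0.5554, -0.0533, 0.1129]
tool_rot: [0.749, 0.663, 0.0, 0.0]
ft_force: [0.1, -0.7, -1.1]
grip_width: 0.0327
grip_force: 60.0
```

```bash
python3 go.py .5533 -.0522 .1046
```

```text
t 7.3333 p [ 0.5554 -0.0533  0.1129] yaw_y -6.94 tilt z [ 0. -0. -1.] F [ 0.1 -0.7 -1.1] w 0.032745582933950905
tool delta cm [ 0.08 -0.22  0.83]
```

The expected plunger friction has not shown up, so I take a look.

Run:
```python
from rig import robot
import cv2,numpy as np
from h import *
c=robot.camera("scene");a=c["frame"]
for z in (.09,.13): print(z,proj(c,np.array([.5545,-.053,z])))
cv2.imwrite("pics/in.png",cv2.resize(a[80:220,180:320],(600,600),interpolation=cv2.INTER_CUBIC)[:,:,::-1])
```

```text
0.09 [242.94209003 151.46076987]
0.13 [239.71149471 133.85879715]
```

View pics/in.png

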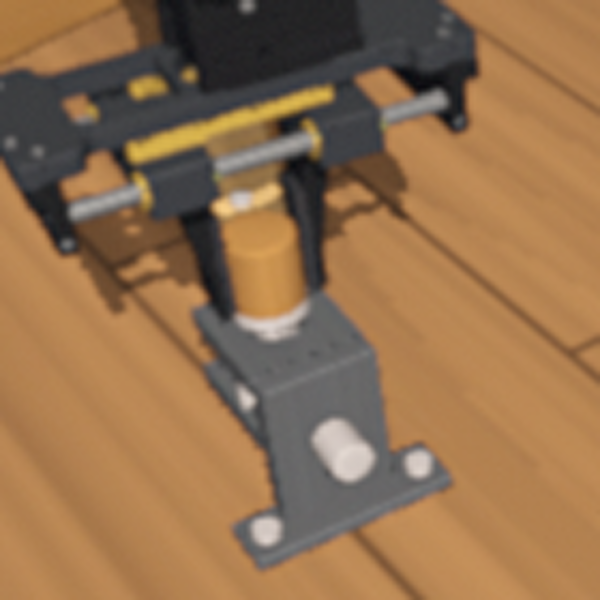

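The collar (270,318) is a few mm above the cheek with the shank in the hole, which matches the numbers. I push the rest.

Emit:
move_arm([
  {"hand": 2.5, "travel": [0, -0.1, 0.3], "twist": [0, 0, 0]},
  {"hand": 2.5, "travel": [0, 0, 0.3], "twist": [0, 0, 0]},
  {"hand": 2.5, "travel": [0, 0, 0.2], "twist": [0, 0, 0]},
])

```text
time: 7.63
position: [0.5549, -0.0545, 0.1062]
tool_rot: [0.748, 0.664, -0.0, 0.002]
ft_force: [0.6, -8.4, 1.9]
grip_width: 0.033
grip_force: 60.0
```

Emit:
move_arm([
  {"hand": 2.5, "travel": [0, 0, 0.1], "twist": [0, 0, 0]},
  {"hand": 2.5, "travel": [0, 0, 0], "twist": [0, 0, 0]},
])

```text
time: 7.8
position: [0.555, -0.0548, 0.105]
tool_rot: [0.748, 0.664, -0.0, 0.002]
ft_force: [0.0, -8.4, 1.0]
grip_width: 0.0329
grip_force: 60.0
```

Emit:
move_arm([
  {"hand": 2.5, "travel": [0, 0, 0.15], "twist": [0, 0, 0]},
  {"hand": 2.5, "travel": [0, 0, 0], "twist": [0, 0, 0]},
])

```text
time: 7.97
position: [0.555, -0.0549, 0.1049]
tool_rot: [0.748, 0.664, -0.0, 0.002]
ft_force: [-2.6, -7.0, 9.6]
grip_width: 0.0331
grip_force: 60.0
```

Emit:
move_arm([
  {"hand": 2.5, "travel": [0, 0, 0.15], "twist": [0, 0, 0]},
  {"hand": 2.5, "travel": [0, 0, 0], "twist": [0, 0, 0]},
])

```text
time: 8.13
position: [0.5551, -0.055, 0.1047]
tool_rot: [0.748, 0.664, -0.0, 0.003]
ft_force: [-4.5, -7.3, 18.3]
grip_width: 0.033
grip_force: 60.0
```

The motion stopped at 0.1047 (home is about 0.1046) and the force rose to 18 N, so the head is seated. Release.

Emit:
move_arm([
  {"hand": 7, "travel": [0, 0, -0.1], "twist": [0, 0, 0]},
  {"hand": 7, "travel": [0, 0, 0], "twist": [0, 0, 0]},
  {"hand": 7, "travel": [0, 0, 0], "twist": [0, 0, 0]},
  {"hand": 7, "travel": [0, 0, 0], "twist": [0, 0, 0]},
  {"hand": 7, "travel": [0, 0, 0], "twist": [0, 0, 0]},
])

```text
time: 8.55
position: [0.5534, -0.0521, 0.102]
tool_rot: [0.749, 0.663, -0.0, -0.001]
ft_force: [0.1, -0.0, 0.1]
grip_width: 0.0584
grip_force: 0.0
```

Emit:
move_arm([
  {"hand": 7, "travel": [0, 0, 0], "twist": [0, 0, 0]},
  {"hand": 7, "travel": [0, 0, -1], "twist": [0, 0, 0]},
  {"hand": 7, "travel": [0, 0, -2], "twist": [0, 0, 0]},
  {"hand": 7, "travel": [0, 0, -3], "twist": [0, 0, 0]},
  {"hand": 7, "travel": [0, 0, -3], "twist": [0, 0, 0]},
])

```text
time: 8.97
position: [0.5532, -0.0524, 0.1932]
tool_rot: [0.749, 0.663, -0.001, -0.001]
ft_force: [1.4, -0.5, 0.0]
grip_width: 0.0698
grip_force: 0.0
```

Emit:
move_arm([
  {"hand": 7, "travel": [0, 0, -3], "twist": [0, 0, 0]},
  {"hand": 7, "travel": [0, 0, 0], "twist": [0, 0, 0]},
  {"hand": 7, "travel": [0, 0, 0], "twist": [0, 0, 0]},
])

```text
time: 9.22
position: [0.5552, -0.053, 0.2251]
tool_rot: [0.749, 0.663, 0.001, 0.002]
ft_force: [-0.2, -0.1, 0.2]
grip_width: 0.0697
grip_force: 0.0
```

Run:
```python
from rig import robot
import cv2,numpy as np
from h import *
c=robot.camera("scene");a=c["frame"]
for z in (.082,.122): print(z,proj(c,np.array([.5535,-.053,z])))
cv2.imwrite("pics/end.png",cv2.resize(a[80:300,180:460],None,fx=2.7,fy=2.7,interpolation=cv2.INTER_CUBIC)[:,:,::-1])
```

```text
0.082 [244.0219119  154.63019631]
0.122 [240.85557058 137.2860398 ]
```

View pics/end.png

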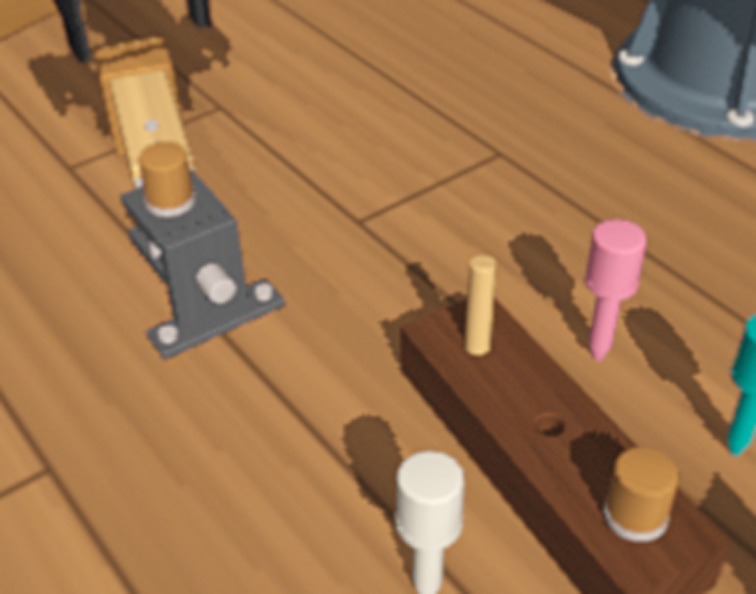

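The pin is seated: its head top is at (241.1,137.8) against a predicted (240.9,137.3) for home. The dowel and short pin stand untouched.

```bash
python3 -c "
from rig import robot
print(robot.hand_in())"
```

```text
the job is handed in; nothing more can be done
None
```

The long pin is fully home in the fork and lug and released, the short pin and dowel still stand in the rack, and the job was handed in with the arm's clock at about 9 s; no verdict came back.

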